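# Clamp the slicing disc with its wing nut

## Robot

A 6-joint arm with a two-finger parallel gripper is mounted at the origin on the work surface. World frame = base frame: x ahead of the robot, y to its left, z up, the work surface at z = 0. Lengths are in m, angles in rad, forces in N, time in s.
With the tool pointing down it reaches from about 0.35 to 0.775 m from the base axis. Payload 5.5 kg.
Tool frame: the origin (TCP) lies between the finger pads; the fingertips stand 25 mm ahead of it and the grasp point (between the pads) lies 6 mm ahead of it; z points along the fingers, x is the direction in which the jaws open and shut, and the axes are right-handed (so a half turn about z gives the same grasp; the last joint's range is limited). The gripper opens to 85 mm and grips with 20 to 120 N. Pads are 22 mm wide; open, the fingers measure 114 mm over their backs; the gripper's body (76 mm by 85 mm) begins 54 mm behind the grasp point. The pads swing forward as they close: fully open they stand 13 mm farther back than shut.
Start: joints at [-1.288, 0.313, 0.046, 1.304, 0, 1.431], TCP at [0.236, -0.524, 0.256] pointing down, gripper open.
Joint ranges: [-2.76, 2.76], [-0.86, 1.69], [-1.03, 1.26], [-2.2, 2.34], [-1.47, 1.5], [-3.14, 3.14]. Speed limits (rad/s): [2.57, 2.57, 3.14, 3.14, 3.14, 3.14].

## Interface

Orientations are given as a unit quaternion [x, y, z, w].
In Python, from workcell import ctrl gives the robot as it stands. The module is installed in compiled form; this text tells all that it offers.
- The arm moves only by the tool apply_moves, never from a script. Its argument "deltas" is one flat list of numbers, 7 for each row, row after row: the shift along the tool's x, y, z in mm, then the turn, a rotation vector about the tool's x, y, z in rad, then the finger opening in mm, from 0 to 85.4. A call has 1 to 10 rows; each row shifts and turns the pose as measured when the row begins, along the tool's axes as they then stand; what a row does not reach is not made up. A row lasts 1/12 s, in which the tool goes at most 41.7 mm and 7.16 degrees, less where a joint would pass 70% of its speed; a pose out of reach is approached as far as the arm can. A call is refused whole if a number of a shift passes 41.7 or a number of a turn 0.125, either way. A call with a gripper value outside its range is refused whole. The fingers move at their own pace and stop on an object; the grip force is fixed at half the most. Time passes only in rows, so rows that do not move let the fingers close. It gives the time, the measured TCP pose, the force and the opening at its end, in the units of the state.
- ctrl.get_state(): the state, without advancing time (a new reading comes with each control period).
- ctrl.get_image(name): name is "side" or "top"; returns a dict with "img" (480x640x3 uint8, red, green, blue), "fx", "fy", "cx", "cy" (pixels), "T" (4x4, takes a point from camera to world coordinates). Camera axes: x right, y up, looking along -z (the intrinsics and any distortion apply to the point x, -y, -z); pixel columns grow to the right and rows downward; lengths in m; the calibration is good to about 2 mm. A picture is of the moment at which its call begins. There is no depth.
- ctrl.job_done(): hands the job in, once; it reports no verdict.
The state is a dict: "t": time; "q": joint angles; "joint_velocities": joint speeds; "joint_torque": joint torques, N m; "tool_pos": TCP position; "tool_rot": TCP orientation; "contact_force": force on the tool from outside, world axes, zero at the start; "wrist_torque": the same for the moment, N m; "finger_gap": finger opening in m.
Only numpy, scipy, OpenCV 4.12 (cv2) and the standard library are available. Lean on these libraries where they do the work, as an engineer would, in place of code of your own. Each camera call takes 0.05 s, during which the arm holds its last target.

## Task

Clamp the vegetable slicer's disc down with the black wing nut: lower the nut over the spindle, press it down lightly against the sprung collar and turn it backward (counter-clockwise from above) until the thread start drops, then turn it forward (clockwise) until it is snug and fully home on the disc's hub, and let go. Do not force it or ram it down on the spindle, and leave the other things on the worktop where they are.

Things in the scene. Friction and masses are not known exactly. Their poses are not given: they have to be found in the camera images.
- wing_nut: Loose black plastic wing nut with closed top, standing on the worktop, 60 mm tall, about 0.09 kg; round hub 46 mm in diameter, 33 mm high, wing bar above. Origin: centre of the underside, z up. Bore 33 mm in diameter, 30 mm deep. Its thread: two opposite pins on the nut's +x and -x sides, 4.5 mm thick, ends 11.5 mm from the axis, lower side 10 mm above the underside.
- wing_bar (a point): Centre of the nut's flat straight wing bar: 72 mm long along x, 12 mm thick along y, 27 mm high (33 to 60 mm above the nut's underside), to be pinched across its thickness; a grip of 20 N turns it. Snug, and against a stop tooth or wall, it resists with some 0.3 N m; over about 0.5 N m is forcing it.
- hub_top (a point): Centre of the flat round top of the disc's steel hub (56 mm in diameter, 95 mm above the worktop), on the spindle's axis, z up. The nut is home with its underside on it. The fixed upright spindle has a coarse right-hand two-start thread: clockwise from above the nut goes down 18 mm per turn, has 1.5 mm of axial play, and is tight about 2.5 rad after the drop.
- spindle_end (a point): Centre of the spindle's flat end face (30 mm in diameter, 23.4 mm above the hub; a 21 mm nose stands 5 mm higher). Two opposite gaps, 9 mm wide, in unknown directions, are the thread starts. A pin on the face jams on a 3.5 mm stop tooth if turned clockwise; counter-clockwise, within half a turn, it drops up to 9 mm into a gap, to a wall. It must be 7.5 mm down before turning clockwise.
- collar_top (a point): Centre of the top of a sprung collar (42 mm in diameter) round the spindle, as it stands at the start, 16.8 mm above the hub. The nut's underside pushes it down: 0.45 N per mm, 8 N when home. With the pins on the end face the underside is 13.4 mm above the hub. A nut let go in a thread start pops up; turned on under the thread it stays.
- slicer: The vegetable slicer: white housing 210 x 190 mm, 76 mm high, fixed to the worktop; above it a horizontal steel disc 168 mm in diameter, top face 85 mm above the worktop. Origin: centre of the underside, under the spindle.
- mug: White mug, 80 mm in diameter, 90 mm high, a bystander. Origin: centre of its underside.
- jar: Glass jar with a steel cap, 70 mm in diameter, 110 mm high, a bystander. Origin: centre of its underside.
- spatula: Wooden-handled spatula lying flat, a bystander. Origin near the middle of its length, on the underside.

How it is judged:
On the way, in this order (a step that is already met when the one before it is completed fails the run):
1. the wing nut is over the spindle, its underside less than 20 mm above the hub (horizontal distance between wing_nut and hub_top below 0.004 m and z of wing_nut in the frame of hub_top below 0.02 m), for 0.1 s.
2. the nut has dropped into the thread start, its underside less than 8 mm above the hub (horizontal distance between wing_nut and hub_top below 0.004 m and z of wing_nut in the frame of hub_top below 0.008 m), for 0.1 s.
At the end, for the whole second after the job is handed in: The wing nut is on the spindle (within 3.5 mm of its axis, within 0.06 rad of upright), its underside less than 1.2 mm above the hub, let go and at rest (z of wing_nut in the frame of hub_top below 0.0012 m and horizontal distance between wing_nut and hub_top below 0.0035 m and angle between wing_nut's own z axis and vertical below 0.06 rad and linear speed of wing_nut below 0.01 m/s and angular speed of wing_nut below 0.1 rad/s); the robot touches nothing.
It fails at once if the nut is forced: more than 60 N between wing nut and slicer (contact force between wing_nut and slicer above 60 N).
It fails at once if the robot presses on the slicer itself with more than 15 N (contact force between any of the fingers, the arm and slicer above 15 N).
It fails at once if a bystander is moved more than 30 mm (distance of any of mug, jar, spatula from where it was at the start of the episode above 0.03 m).
It also fails if it takes over 72 s, if anything falls off the work surface, if the arm or the gripper's body presses on something with over 40 N, if the wrist force passes 120 N, or if a joint passes its speed limit or range.

## Working session

There is one attempt and no reset: what is moved stays moved. The work goes in short steps, Python scripts to look and compute and a tool call to move; the robot and the scene stay as the last step left them, time stands still between calls to the robot, and variables do not carry over. Pictures are saved under pics/ and viewed, and the job is handed in when it is done.

Besides the shell and the picture viewer there is one more tool, called after ">>>" as name(argument=value, ...) on one line, values as JSON. apply_moves: Moves the arm, as the interface text tells. Its arguments: {"type":"object","properties":{"deltas":{"type":"array","items":{"type":"number"}}},"required":["deltas"]}

```bash
mkdir -p pics; cat > h.py <<'E'
import numpy as np, cv2
from workcell import ctrl
from scipy.spatial.transform import Rotation as R
def snap(name,fn):
    d=ctrl.get_image(name); cv2.imwrite('pics/'+fn,cv2.cvtColor(d['img'],cv2.COLOR_RGB2BGR)); return d
def ray(d,u,v):
    c=np.array([(u-d['cx'])/d['fx'],-(v-d['cy'])/d['fy'],-1.0]); T=np.array(d['T']); return T[:3,3],T[:3,:3]@c
def plane(d,u,v,z):
    o,r=ray(d,u,v); return o+r*(z-o[2])/r[2]
def proj(d,p):
    T=np.array(d['T']); c=T[:3,:3].T@(np.array(p)-T[:3,3]); return d['cx']+d['fx']*c[0]/-c[2], d['cy']-d['fy']*c[1]/-c[2]
def tri(d1,p1,d2,p2):
    o1,r1=ray(d1,*p1);o2,r2=ray(d2,*p2); s=np.linalg.lstsq(np.c_[r1,-r2],o2-o1,rcond=None)[0]
    a=o1+s[0]*r1;b=o2+s[1]*r2; return (a+b)/2,np.linalg.norm(a-b)
E
python3 - <<'E'
from h import *
for n in('side','top'):
    d=snap(n,n+'0.png'); print(n,d.keys(),d['fx'],d['fy'],d['cx'],d['cy'],np.round(d['T'],4).tolist())
print(ctrl.get_state())
E
```

```text
side dict_keys(['img', 'fx', 'fy', 'cx', 'cy', 'T']) 445.8147973890454 445.8147973890454 315.512566698903 238.0603984376386 [[-0.8595, 0.2367, -0.453, 0.0901], [-0.5111, -0.4116, 0.7546, 0.6936], [-0.0078, 0.8801, 0.4747, 0.532], [0.0, 0.0, 0.0, 1.0]]
top dict_keys(['img', 'fx', 'fy', 'cx', 'cy', 'T']) 490.45894842029287 490.45894842029287 308.6149862191351 231.6623595855528 [[0.0086, 0.9981, -0.0612, 0.4437], [-0.9999, 0.0077, -0.0147, 0.0019], [-0.0142, 0.0614, 0.998, 1.375], [0.0, 0.0, 0.0, 1.0]]
{'t': 0.1, 'q': array([-1.28763996e+00,  3.13909181e-01,  4.50959174e-02,  1.30357823e+00,
       -5.05704133e-06,  1.43118599e+00]), 'joint_velocities': array([-0.00019341, -0.00217743,  0.00267846,  0.00059891, -0.00159176,
        0.00022353]), 'joint_torque': array([ 2.47053737e-03, -4.81726670e+01,  2.99242151e+01,  1.27407853e-02,
       -2.14199426e-04, -2.54507157e-06]), 'tool_pos': array([ 0.23578433, -0.52399012,  0.25550853]), 'tool_rot': array([ 8.39727410e-01, -5.43007589e-01, -6.04621367e-04, -5.20167846e-04]), 'contact_force': array([ 0.71053025, -0.7042313 , -0.80852837]), 'wrist_torque': array([0.0196799 , 0.00883964, 0.03250784]), 'finger_gap': 0.08541483437152725}
```

View pics/top0.png

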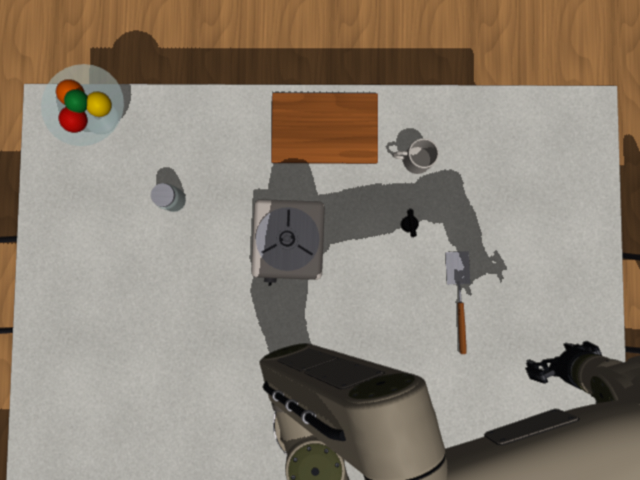

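View pics/side0.png

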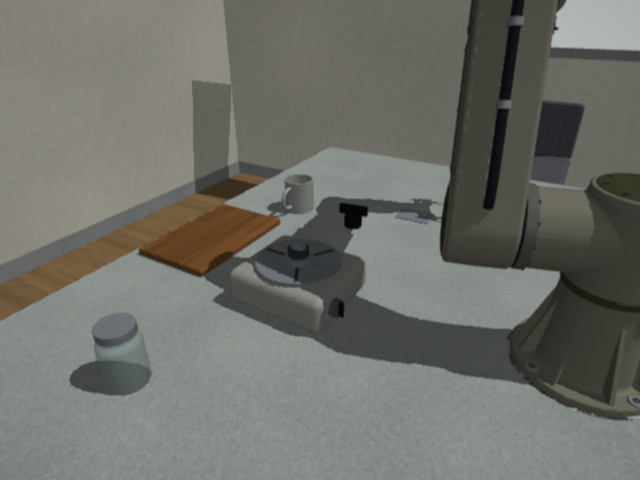

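The top view shows the nut at about (410,222), spindle at (287,239), mug at (422,153), jar at (166,195) and spatula at (460,300). In the side view the nut is at (353,213) and the spindle at (298,250). Next I'll zoom in and measure.

```bash
python3 - <<'E'
from h import *
a=cv2.imread('pics/top0.png');b=cv2.imread('pics/side0.png')
c1=cv2.resize(a[190:290,240:440],None,fx=4,fy=4,interpolation=cv2.INTER_CUBIC)
cv2.imwrite('pics/c1.png',c1)
c2=cv2.resize(b[190:290,220:420],None,fx=4,fy=4,interpolation=cv2.INTER_CUBIC)
cv2.imwrite('pics/c2.png',c2)
for im,(x0,x1,y0,y1) in((a,(395,430,200,245)),(b,(330,375,195,235))):
    m=(im.max(2)<45).astype(np.uint8); mm=np.zeros_like(m); mm[y0:y1,x0:x1]=m[y0:y1,x0:x1]
    n,l,s,c=cv2.connectedComponentsWithStats(mm)
    for i in range(1,n):
        if s[i,4]>10: print(s[i],c[i])
    ys,xs=np.nonzero(mm)
    for y in sorted(set(ys)): print(y,xs[ys==y].min(),xs[ys==y].max())
E
```

```text
[401 209  17  28 282] [409.56737589 222.58865248]
209 409 411
210 408 412
211 407 412
212 407 413
213 407 413
214 408 413
215 407 413
216 407 413
217 405 414
218 403 415
219 402 416
220 402 417
221 401 417
222 401 417
223 401 417
224 401 417
225 401 417
226 401 416
227 402 416
228 403 415
229 404 415
230 405 414
231 407 414
232 411 415
233 411 415
234 411 415
235 411 415
236 413 413
[339 203  29  26 514] [352.33657588 214.24708171]
203 340 347
204 339 352
205 339 359
206 339 365
207 339 367
208 339 367
209 339 367
210 339 367
211 339 367
212 340 366
213 344 366
214 345 366
215 345 366
216 344 361
217 344 360
218 344 360
219 344 360
220 344 360
221 344 360
222 344 360
223 344 360
224 344 360
225 344 360
226 345 359
227 346 358
228 348 353
```

View pics/c1.png

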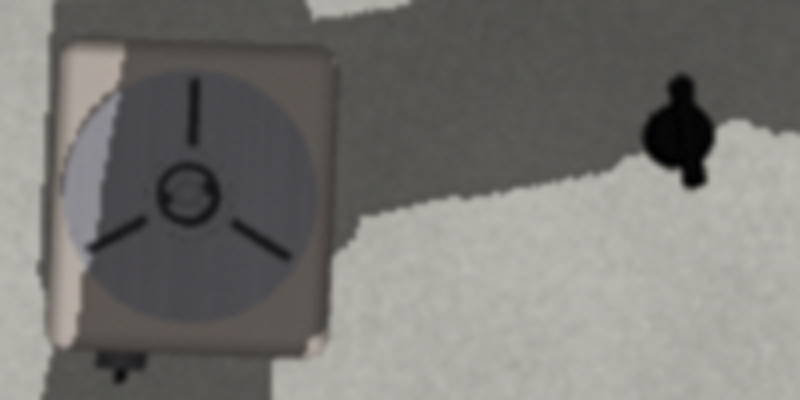

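View pics/c2.png

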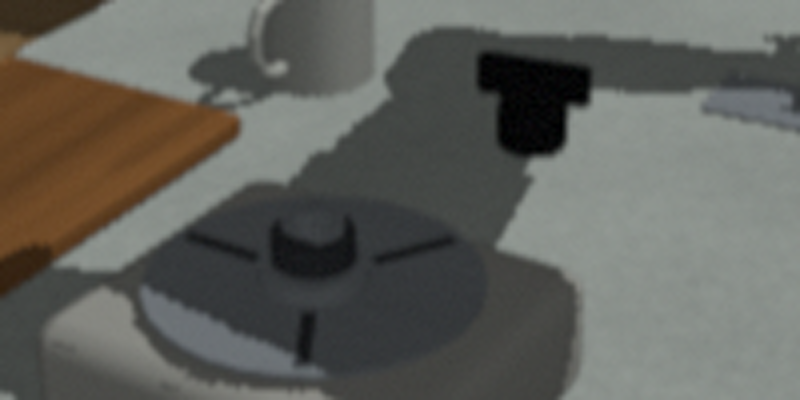

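The nut's bar runs nearly along world x, and its ends are at (410,209) and (413,236) in the top view. The spindle's collar ring is centred near (287,238).

```bash
cat >> h.py <<'E'
def darkring(g,x0,x1,y0,y1,th):
    m=np.zeros(g.shape,np.uint8); m[y0:y1,x0:x1]=(g[y0:y1,x0:x1]<th)
    return m
E
python3 - <<'E'
from h import *
dt=ctrl.get_image('top');ds=ctrl.get_image('side')
gt=cv2.cvtColor(dt['img'],cv2.COLOR_RGB2GRAY);gs=cv2.cvtColor(ds['img'],cv2.COLOR_RGB2GRAY)
# top spindle: contour of dark ring
print(gt[228:249,276:300])
print(gs[240:270,280:318])
E
```

```text
[[73 72 72 73 73 72 73 74 71 71 73 74 73 72 70 69 72 75 74 74 75 75 74 74]
 [73 70 72 73 73 73 74 74 71 69 68 69 71 71 71 72 73 73 73 73 74 75 74 74]
 [72 71 71 70 68 72 71 67 60 53 51 50 56 60 66 70 73 73 72 70 74 75 75 75]
 [73 71 68 67 69 67 60 50 39 36 35 34 36 37 46 57 67 72 72 69 73 74 75 74]
 [73 71 70 69 66 54 40 35 36 44 45 45 41 36 32 38 52 67 71 72 74 76 75 74]
 [72 71 70 67 57 38 33 45 58 64 63 64 62 58 45 33 34 52 70 73 75 75 75 75]
 [73 70 70 58 42 32 45 61 68 66 65 66 67 69 60 43 29 39 63 74 76 75 74 74]
 [72 72 69 50 34 39 59 65 65 62 62 62 64 64 57 40 26 29 52 70 75 71 73 75]
 [70 73 68 45 33 49 64 65 62 63 65 64 64 61 49 32 23 24 40 66 73 69 72 74]
 [66 71 67 41 30 49 59 62 63 65 67 68 66 61 52 34 23 22 35 63 72 70 73 74]
 [67 70 65 41 27 34 43 56 63 66 69 70 67 63 58 44 33 24 31 56 71 72 72 74]
 [70 72 67 42 24 24 34 54 61 65 67 68 65 62 63 61 46 29 31 54 69 72 74 74]
 [71 73 68 45 27 26 38 54 60 62 64 65 62 62 66 65 46 28 33 61 72 69 72 74]
 [72 73 69 53 33 31 51 65 65 64 63 64 63 62 64 56 36 26 40 67 73 68 71 74]
 [72 72 71 64 42 30 44 62 69 69 69 70 69 65 55 38 26 31 52 71 74 71 74 75]
 [64 70 71 68 50 35 31 45 56 62 65 67 65 54 37 27 29 44 64 73 72 72 72 74]
 [51 66 71 70 65 54 38 33 34 39 41 43 41 33 25 28 44 62 72 73 69 68 59 61]
 [44 65 71 72 70 67 59 47 36 32 28 28 28 29 33 45 62 72 73 71 70 60 43 40]
 [59 69 73 72 71 72 72 67 62 54 44 43 45 53 61 66 72 74 72 72 71 59 39 28]
 [69 72 73 73 72 73 73 72 73 70 68 67 68 70 72 72 71 69 71 74 74 68 55 40]
 [72 72 73 73 74 72 69 67 71 73 74 75 74 72 70 70 70 70 73 74 75 74 71 63]]
[[66 64 64 ... 62 62 64]
 [62 59 59 ... 58 58 58]
 [58 57 57 ... 58 55 55]
 ...
 [55 56 57 ... 56 55 56]
 [54 55 54 ... 55 56 55]
 [54 53 52 ... 55 54 54]]
```

```bash
cat >> h.py <<'E'
def outl(g,x0,x1,y0,y1,th,k=8):
    c=cv2.resize(g[y0:y1,x0:x1],None,fx=k,fy=k,interpolation=cv2.INTER_CUBIC)
    m=(c<th).astype(np.uint8)
    cs,_=cv2.findContours(m,cv2.RETR_EXTERNAL,cv2.CHAIN_APPROX_NONE)
    cs=sorted(cs,key=cv2.contourArea,reverse=True)
    return [((q[:,0,:]+0.5)/k-0.5+[x0,y0]) for q in cs], m
E
python3 - <<'E'
from h import *
dt=ctrl.get_image('top');ds=ctrl.get_image('side')
gt=cv2.cvtColor(dt['img'],cv2.COLOR_RGB2GRAY);gs=cv2.cvtColor(ds['img'],cv2.COLOR_RGB2GRAY)
cs,_=outl(gt,275,300,227,249,55); 
q=cs[0]; 
e=cv2.fitEllipse(q.astype(np.float32)); print('top ring',e)
for z in(.1118,.095):print(plane(dt,*e[0],z))
# nut top view
cs,_=outl(gt,393,428,203,241,40); q=cs[0]
print('nut bbox',q.min(0),q.max(0),cv2.contourArea(q.astype(np.float32)))
hubp=q[(q[:,1]>219)&(q[:,1]<228.5)]; e2=cv2.fitEllipse(hubp.astype(np.float32)); print('hub',e2, plane(dt,*e2[0],.02),plane(dt,*e2[0],.033))
endA=q[q[:,1]<216];endB=q[q[:,1]>232]
print('ends',endA.min(0),endA.max(0),endB.min(0),endB.max(0))
# side
cs,_=outl(gs,282,316,236,264,40); q=cs[0]; print('side spindle',q.min(0),q.max(0))
for y in range(240,262): 
    s=q[abs(q[:,1]-y)<.1]; 
    if len(s): print(y,s[:,0].min(),s[:,0].max())
cs,_=outl(gs,330,378,195,236,40); q=cs[0]; print('side nut',q.min(0),q.max(0))
for y in list(range(203,230)):
    s=q[abs(q[:,1]-y)<.1]; 
    if len(s): print(y,s[:,0].min(),s[:,0].max())
im=cv2.resize(ds['img'][195:275,275:375,::-1],None,fx=8,fy=8,interpolation=cv2.INTER_CUBIC);im=cv2.convertScaleAbs(im[:600],alpha=1.8); cv2.imwrite('pics/c3.png',im)
E
```

```text
top ring ((286.65802001953125, 238.1334228515625), (16.222858428955078, 16.640981674194336), 135.1927947998047)
[0.5040997  0.07694853 0.1118    ]
[0.50490239 0.07794707 0.095     ]
nut bbox [400.3125 208.4375] [417.5625 235.9375] 272.1328125
hub ((409.0602722167969, 223.25778198242188), (15.35723876953125, 17.225107192993164), 76.6978530883789) [ 0.55230132 -0.25556806  0.02      ] [ 0.55125981 -0.25309812  0.033     ]
ends [406.4375 208.4375] [413.6875 215.9375] [410.4375 232.0625] [415.3125 235.9375]
side spindle [287.0625 243.9375] [308.6875 259.4375]
244 305.9375 306.8125
245 288.4375 307.5625
246 287.5625 308.0625
247 287.3125 308.3125
248 287.0625 308.3125
249 287.0625 308.3125
250 287.1875 308.4375
251 287.1875 308.5625
252 287.1875 308.6875
253 287.4375 308.6875
254 287.3125 308.6875
255 287.5625 308.3125
256 287.9375 307.6875
257 288.6875 306.6875
258 290.9375 304.9375
259 293.5625 301.9375
side nut [338.9375 202.5625] [367.1875 228.6875]
203 339.8125 346.0625
204 339.0625 351.8125
205 338.9375 358.1875
206 338.9375 365.1875
207 339.0625 366.9375
208 338.9375 367.1875
209 338.9375 367.1875
210 338.9375 367.0625
211 339.0625 366.9375
212 339.6875 366.6875
213 343.9375 366.3125
214 344.5625 366.3125
215 344.4375 365.9375
216 344.1875 361.0625
217 343.9375 360.8125
218 343.9375 360.6875
219 343.8125 360.6875
220 343.9375 360.5625
221 343.9375 360.5625
222 343.9375 360.5625
223 343.8125 360.5625
224 343.9375 360.4375
225 344.0625 360.1875
226 344.5625 359.5625
227 345.8125 358.1875
228 347.9375 353.0625
```

View pics/c3.png

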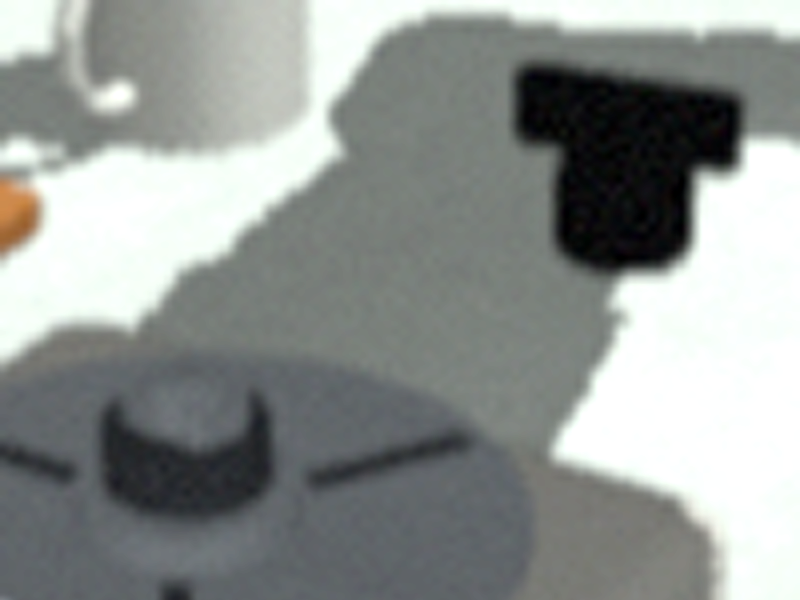

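The enlarged side view shows the spindle collar (dark, columns 287–308.7) and the nut upright with its hub at columns 344–360.6 and bar at 339–367.

```bash
python3 - <<'E'
from h import *
dt=ctrl.get_image('top');ds=ctrl.get_image('side')
print('collar in side pred',proj(ds,[.5041,.0769,.1118]),proj(ds,[.5041,.0769,.095]))
print('hub pred',proj(ds,[.5525,-.2563,.0165]),proj(ds,[.5525,-.2563,0]),proj(ds,[.5525,-.2563,0.033]))
# bar centre: top midpoint & side midpoint
a=plane(dt,410,208.4,.06);b=plane(dt,412.9,236,.06);print(a,b,np.linalg.norm(a-b),np.degrees(np.arctan2(*(a-b)[1::-1])),(a+b)/2)
for z in (.0465,.06):print('bar c',plane(dt,411.4,222.3,z))
print('tri bar',tri(dt,(411.4,222.3),ds,(353.1,209)))
print('tri hub',tri(dt,(409.06,223.25),ds,(352.2,220.5)))
print('tri collar',tri(dt,(286.66,238.13),ds,(297.85,248)))
# bar ends from side top edges
print('side ends',proj(ds,a),proj(ds,b))
print('slot ang: gapdir')
g1=plane(dt,291.7,236.3,.118);g2=plane(dt,280.7,239.5,.118);print(g1,g2,np.degrees(np.arctan2(*(g1-g2)[1::-1])))
E
```

```text
collar in side pred (np.float64(295.9931388667487), np.float64(247.47276786183693)) (np.float64(296.24226251177004), np.float64(255.04696089390842))
hub pred (np.float64(350.5873559900782), np.float64(220.27227628398262)) (np.float64(350.40316530335656), np.float64(225.88237427553088)) (np.float64(350.77402747016754), np.float64(214.5866180448584))
[ 0.58914892 -0.25064388  0.06      ] [ 0.5149612  -0.25808241  0.06      ] 0.07455970029017474 5.72570649971377 [ 0.55205506 -0.25436314  0.06      ]
bar c [ 0.55282795 -0.25686416  0.0465    ]
bar c [ 0.55171945 -0.25423489  0.06      ]
tri bar (array([ 0.55009666, -0.25759461,  0.04908388]), np.float64(0.005609614189401822))
tri hub (array([ 0.55069733, -0.25730936,  0.01589005]), np.float64(0.004356450131653351))
tri collar (array([0.50260709, 0.07605947, 0.11075625]), np.float64(0.003624861699663286))
side ends (np.float64(337.52105993473555), np.float64(203.03127600527267)) (np.float64(364.61045212390417), np.float64(207.8643413823162))
slot ang: gapdir
[0.50861822 0.06367797 0.118     ] [0.50017037 0.09184818 0.118     ] -73.30674851656177
```

Triangulated heights agree with the text: hub about 16 mm mid-height, bar 49 mm, collar 111 mm. The two views disagree by the same 1.7 px or so at both nut and spindle, so the offset between nut and spindle is reliable. The gaps lie near −73° / 107°. Next I move over the nut.

```bash
cat >> h.py <<'E'
def goto(p,psi,n=1):
    s=ctrl.get_state(); A=R.from_quat(s['tool_rot'])
    x=np.array([np.cos(psi),np.sin(psi),0]);z=np.array([0,0,-1.]);B=R.from_matrix(np.c_[x,np.cross(z,x),z])
    d=A.inv().apply(np.array(p)-s['tool_pos'])*1000; r=(A.inv()*B).as_rotvec()
    cx=A.as_matrix()[:,0]
    print('pos',np.round(s['tool_pos'],4),'psi',round(np.arctan2(cx[1],cx[0]),3),'q6',round(s['q'][5],3),'F',np.round(s['contact_force'],1),'gap',round(s['finger_gap'],4),'t',round(s['t'],2))
    print('d mm',np.round(d,1),'rv',np.round(r,3),'norm',np.linalg.norm(d))
E
python3 -c "
from h import *
goto([.5507,-.2573,.2],-1.148)"
```

```text
pos [ 0.2359 -0.5243  0.2562] psi -1.148 q6 1.431 F [ 0.7 -0.  -1.1] gap 0.0853 t 0.4
d mm [-114.4 -396.6   56.2] rv [-0.  0. -0.] norm 416.6182293946694
```

>>> apply_moves(deltas=[-10,-33,0,0,0,0,60,-10,-33,0,0,0,0,60,-10,-33,0,0,0,0,60,-10,-33,0,0,0,0,60,-10,-33,0,0,0,0,60,-10,-33,0,0,0,0,60,-10,-33,0,0,0,0,60,-10,-33,0,0,0,0,60,-10,-33,0,0,0,0,60,-10,-33,0,0,0,0,60])

```text
t: 1.23
tool_pos: [0.5024, -0.296, 0.2555]
tool_rot: [0.835, -0.55, 0.001, 0.002]
contact_force: [0.1, -0.3, 0.7]
finger_gap: 0.0598
```

>>> apply_moves(deltas=[0,0,0,0,0,-0.12,60,0,0,0,0,0,-0.12,60,0,0,0,0,0,-0.12,60,0,0,0,0,0,-0.12,60,0,0,0,0,0,-0.12,60,0,0,0,0,0,-0.12,60,0,0,0,0,0,-0.12,60,0,0,0,0,0,-0.12,60,0,0,0,0,0,-0.12,60,0,0,0,0,0,-0.12,60])

```text
t: 2.07
tool_pos: [0.5097, -0.2873, 0.2549]
tool_rot: [0.999, 0.044, 0.001, 0.001]
contact_force: [-1.0, 0.5, 0.0]
finger_gap: 0.06
```

>>> apply_moves(deltas=[0,0,0,0,0,-0.12,60,0,0,0,0,0,-0.12,60,0,0,0,0,0,-0.12,60,0,0,0,0,0,-0.12,60,0,0,0,0,0,-0.12,60,0,0,0,0,0,-0.12,60,0,0,0,0,0,-0.12,60,0,0,0,0,0,-0.12,60,0,0,0,0,0,-0.12,60,0,0,0,0,0,-0.12,60])

```text
t: 2.9
tool_pos: [0.5096, -0.2871, 0.2548]
tool_rot: [0.785, 0.62, 0.0, 0.001]
contact_force: [0.4, 0.1, 0.4]
finger_gap: 0.0596
```

```bash
python3 -c "
from h import *
goto([.5507,-.2573,.15],1.671)"
```

```text
pos [ 0.5096 -0.2871  0.2548] psi 1.338 q6 -0.417 F [0.4 0.1 0.4] gap 0.0596 t 2.9
d mm [ 38.7  32.8 104.8] rv [ 0.002  0.002 -0.333] norm 116.47479994755089
```

>>> apply_moves(deltas=[20,16,15,0,0,0,60,19,16,25,0,0,0,60,0,0,30,0,0,-0.11,60,0,0,20,0,0,-0.11,60,0,0,0,0,0,-0.1,60,0,0,0,0,0,0,60])

```text
t: 3.4
tool_pos: [0.5531, -0.2567, 0.1633]
tool_rot: [0.669, 0.744, 0.0, 0.004]
contact_force: [0.3, 0.0, 0.3]
finger_gap: 0.0601
```

```bash
python3 - <<'E'
from h import *
goto([.5507,-.2573,.0605],1.671)
print(ctrl.get_state()['q'])
a=snap('top','t1.png');b=snap('side','s1.png')
p=ctrl.get_state()['tool_pos'];print(proj(a,p),proj(b,p))
w=np.hstack([cv2.resize(x['img'][v:v+100,u:u+100,::-1],None,fx=4,fy=4,interpolation=cv2.INTER_CUBIC) for x,u,v in((a,360,170),(b,300,140))])
cv2.imwrite('pics/w1.png',cv2.convertScaleAbs(w,alpha=1.6))
E
```

```text
pos [ 0.5531 -0.2567  0.1633] psi 1.677 q6 -0.672 F [0.3 0.  0.3] gap 0.0601 t 3.4
d mm [  0.3  -3.1 102.8] rv [0.006 0.006 0.006] norm 102.81385173115439
[-0.56558603  0.4134257  -0.03910776  1.10948269 -0.00115405 -0.67198618]
(np.float64(420.7137074118439), np.float64(218.36740999983655)) (np.float64(352.25417059456254), np.float64(166.4695333473228))
```

View pics/w1.png

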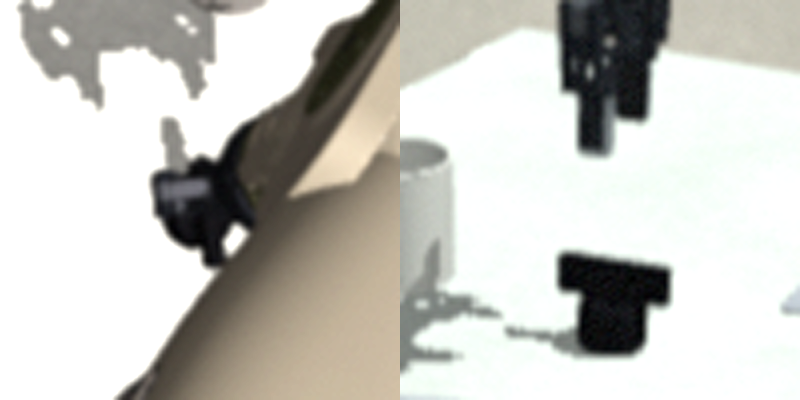

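The fingers straddle the nut, with tips at (349,177) and (359,169) in the side view. The gripper appears about 1.5 px right of its calibrated prediction there, like the other features, so the top view's absolute positions are the better ones: nut (0.5525,−0.2565), spindle (0.504,0.077).

```bash
python3 - <<'E'
from h import *
goto([.5525,-.2565,.0605],1.671)
E
```

```text
pos [ 0.5531 -0.257   0.164 ] psi 1.671 q6 -0.667 F [ 0.1 -0.4  1.2] gap 0.0602 t 3.5
d mm [  1.2  -1.2 103.5] rv [0.007 0.007 0.   ] norm 103.47000327346015
```

>>> apply_moves(deltas=[0,-0.5,25,0.005,0.005,0,60,0,0,25,0,0,0,60,0,0,20,0,0,0,60,0,0,15,0,0,0,60,0,0,8,0,0,0,60,0,0,0,0,0,0,60])

```text
t: 4.0
tool_pos: [0.5581, -0.2619, 0.0759]
tool_rot: [0.677, 0.736, 0.001, 0.009]
contact_force: [-0.8, 1.1, 0.2]
finger_gap: 0.0598
```

```bash
python3 - <<'E'
from h import *
goto([.5525,-.2565,.0605],1.671)
E
```

```text
pos [ 0.5581 -0.2619  0.0759] psi 1.653 q6 -0.651 F [-0.8  1.1  0.2] gap 0.0598 t 4.0
d mm [ 6.  -5.3 15.3] rv [ 0.014  0.011 -0.018] norm 17.239608764123624
```

>>> apply_moves(deltas=[6,-5,3,0.014,0.011,-0.018,50,0,0,0,0,0,0,40,0,0,0,0,0,0,36])

```text
t: 4.25
tool_pos: [0.5534, -0.2571, 0.0755]
tool_rot: [0.671, 0.741, -0.0, 0.001]
contact_force: [-0.6, -0.3, -0.3]
finger_gap: 0.0358
```

```bash
python3 - <<'E'
from h import *
goto([.5525,-.2565,.0605],1.671)
E
```

```text
pos [ 0.5534 -0.2571  0.0755] psi 1.67 q6 -0.666 F [-0.6 -0.3 -0.3] gap 0.0358 t 4.25
d mm [ 0.7 -0.8 15. ] rv [ 0.001  0.002 -0.001] norm 14.999916318450495
```

>>> apply_moves(deltas=[0.5,-1,8,0,0,0,36,0,0,4,0,0,0,36,0,0,0,0,0,0,36])

```text
t: 4.5
tool_pos: [0.554, -0.2576, 0.0654]
tool_rot: [0.671, 0.741, 0.0, 0.004]
contact_force: [0.5, 0.2, 1.0]
finger_gap: 0.0361
```

```bash
python3 - <<'E'
from h import *
goto([.5525,-.2565,.0605],1.671)
b=snap('side','s2.png')
w=cv2.resize(b['img'][150:250,290:410,::-1],None,fx=6,fy=6,interpolation=cv2.INTER_CUBIC)
cv2.imwrite('pics/w2.png',cv2.convertScaleAbs(w,alpha=2))
E
```

```text
pos [ 0.554  -0.2576  0.0654] psi 1.67 q6 -0.665 F [0.5 0.2 1. ] gap 0.0361 t 4.5
d mm [ 1.3 -1.4  4.9] rv [ 0.006  0.005 -0.001] norm 5.240307655692345
```

View pics/w2.png

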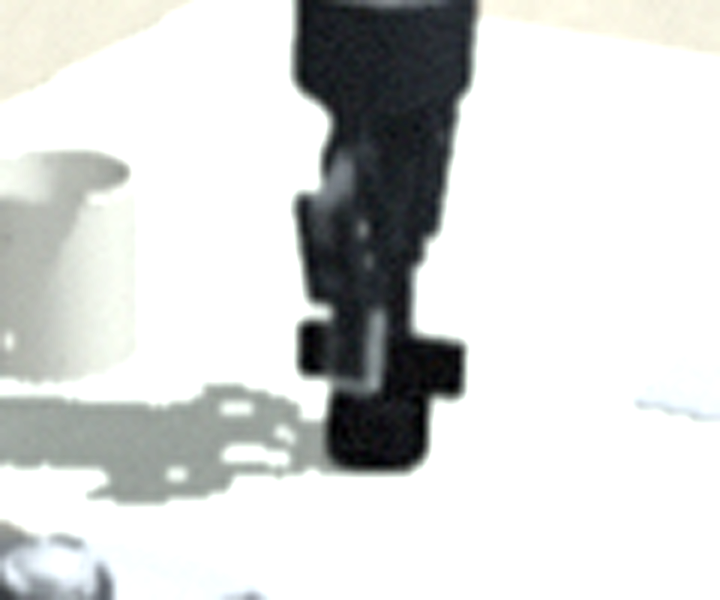

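The front fingertip, at about (350,215), stands in front of the bar just above the hub top, and the alignment looks right. I go down the last few mm and close.

>>> apply_moves(deltas=[1,-1.5,3.5,0.005,0.005,0,36,0,0,0,0,0,0,28])

```text
t: 4.72
tool_pos: [0.5523, -0.2567, 0.062]
tool_rot: [0.671, 0.741, 0.0, -0.0]
contact_force: [-0.3, -0.0, -0.2]
finger_gap: 0.028
```

```bash
python3 - <<'E'
from h import *
goto([.5525,-.2565,.0605],1.671)
E
```

```text
pos [ 0.5523 -0.2567  0.062 ] psi 1.67 q6 -0.666 F [-0.3 -0.  -0.2] gap 0.028 t 4.72
d mm [0.2 0.2 1.5] rv [ 0.    -0.    -0.001] norm 1.5046312264185475
```

>>> apply_moves(deltas=[0,0,1,0,0,0,22,0,0,0,0,0,0,17,0,0,0,0,0,0,14,0,0,0,0,0,0,11,0,0,0,0,0,0,8,0,0,0,0,0,0,4])

```text
t: 5.22
tool_pos: [0.5523, -0.2568, 0.0609]
tool_rot: [0.671, 0.741, 0.0, -0.0]
contact_force: [0.6, 0.1, -0.4]
finger_gap: 0.0109
```

```bash
python3 - <<'E'
from h import *
goto([.5525,-.2565,.0605],1.671)
print(ctrl.get_state()['wrist_torque'])
E
```

```text
pos [ 0.5523 -0.2568  0.0609] psi 1.67 q6 -0.666 F [ 0.6  0.1 -0.4] gap 0.0109 t 5.22
d mm [0.3 0.2 0.4] rv [ 0.    -0.001 -0.001] norm 0.5245272077024656
[-0.01421131 -0.02091335  0.05029778]
```

>>> apply_moves(deltas=[0,0,-10,0,0,0,4,0,0,-25,0,0,0,4,0,0,-30,0,0,0,4,0,0,-30,0,0,0,4,0,0,-30,0,0,0,4,0,0,-30,0,0,0,4,0,0,-10,0,0,0,4,0,0,0,0,0,0,4])

```text
t: 5.88
tool_pos: [0.5499, -0.2553, 0.2348]
tool_rot: [0.671, 0.741, -0.0, -0.003]
contact_force: [-0.5, 0.4, -0.9]
finger_gap: 0.0107
```

```bash
python3 - <<'E'
from h import *
goto([.5041,.077,.235],2.75)
goto([.5041,.077,.235],1.67)
b=snap('side','s3.png')
w=cv2.resize(b['img'][100:200,290:410,::-1],None,fx=6,fy=6,interpolation=cv2.INTER_CUBIC)
cv2.imwrite('pics/w3.png',cv2.convertScaleAbs(w,alpha=2))
E
```

```text
pos [ 0.5499 -0.2553  0.2348] psi 1.67 q6 -0.666 F [-0.5  0.4 -0.9] gap 0.0107 t 5.88
d mm [335.2 -12.7   1.4] rv [-0.002 -0.007 -1.08 ] norm 335.4036154302988
pos [ 0.5499 -0.2553  0.2348] psi 1.67 q6 -0.666 F [-0.5  0.4 -0.9] gap 0.0107 t 5.88
d mm [335.2 -12.7   1.4] rv [-0.005 -0.005 -0.   ] norm 335.4036154302988
```

View pics/w3.png

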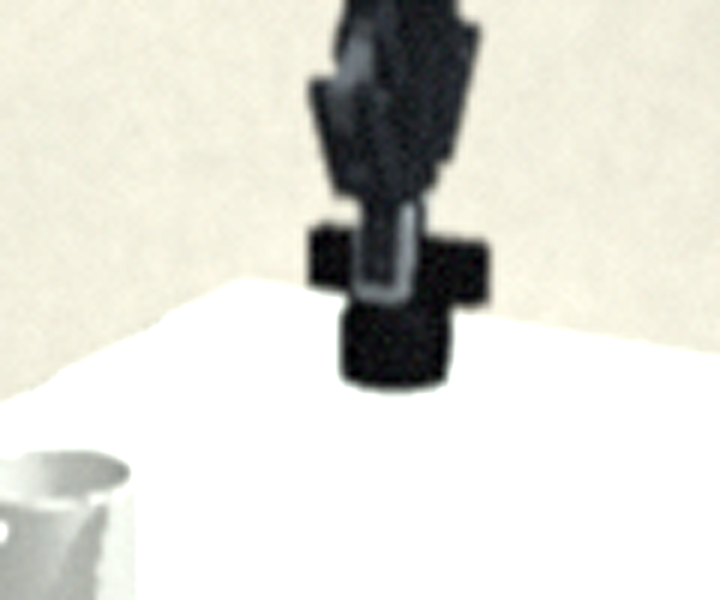

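The nut is held, upright and lifted, with its hub at about (355,158). I carry it over the spindle.

>>> apply_moves(deltas=[20,-1,0,0,0,0,4,30,-1,0,0,0,0,4,33,-1,0,0,0,0,4,33,-1,0,0,0,0,4,33,-1,0,0,0,0,4,33,-1,0,0,0,0,4,33,-1,0,0,0,0,4,33,-1,0,0,0,0,4,33,-1,0,0,0,0,4,25,-1,0,0,0,0,4])

```text
t: 6.77
tool_pos: [0.5031, 0.0555, 0.2224]
tool_rot: [0.676, 0.737, -0.005, -0.01]
contact_force: [0.5, -0.5, -0.2]
finger_gap: 0.0109
```

>>> apply_moves(deltas=[0,0,0,0,0,-0.11,4,0,0,0,0,0,-0.11,4,0,0,0,0,0,-0.11,4,0,0,0,0,0,-0.11,4,0,0,0,0,0,-0.11,4,0,0,0,0,0,-0.11,4,0,0,0,0,0,-0.11,4,0,0,0,0,0,-0.11,4,0,0,0,0,0,-0.11,4,0,0,0,0,0,0,4])

```text
t: 7.6
tool_pos: [0.491, 0.0642, 0.2077]
tool_rot: [0.215, 0.976, -0.001, -0.024]
contact_force: [0.1, 0.1, -1.0]
finger_gap: 0.0109
```

```bash
python3 - <<'E'
from h import *
goto([.5041,.077,.215],2.7)
E
```

```text
pos [0.491  0.0642 0.2077] psi 2.708 q6 -1.174 F [ 0.1  0.1 -1. ] gap 0.0109 t 7.6
d mm [-6.2 17.  -7.8] rv [-0.012 -0.047  0.008] norm 19.682643536336506
```

>>> apply_moves(deltas=[-6,17,-8,-0.012,-0.047,0,4,0,0,0,0,0,0,4])

```text
t: 7.77
tool_pos: [0.5028, 0.0769, 0.2126]
tool_rot: [0.219, 0.976, -0.0, -0.002]
contact_force: [0.5, 0.1, -0.8]
finger_gap: 0.011
```

```bash
python3 - <<'E'
from h import *
goto([.5041,.077,.215],2.7)
a=snap('top','t4.png');b=snap('side','s4.png')
w=cv2.resize(b['img'][160:280,230:380,::-1],None,fx=5,fy=5,interpolation=cv2.INTER_CUBIC)
cv2.imwrite('pics/w4.png',cv2.convertScaleAbs(w,alpha=2))
E
```

```text
pos [0.5028 0.0769 0.2126] psi 2.701 q6 -1.136 F [ 0.5  0.1 -0.8] gap 0.011 t 7.77
d mm [-1.1  0.7 -2.4] rv [-0.002 -0.004  0.001] norm 2.7307213187175137
```

View pics/w4.png

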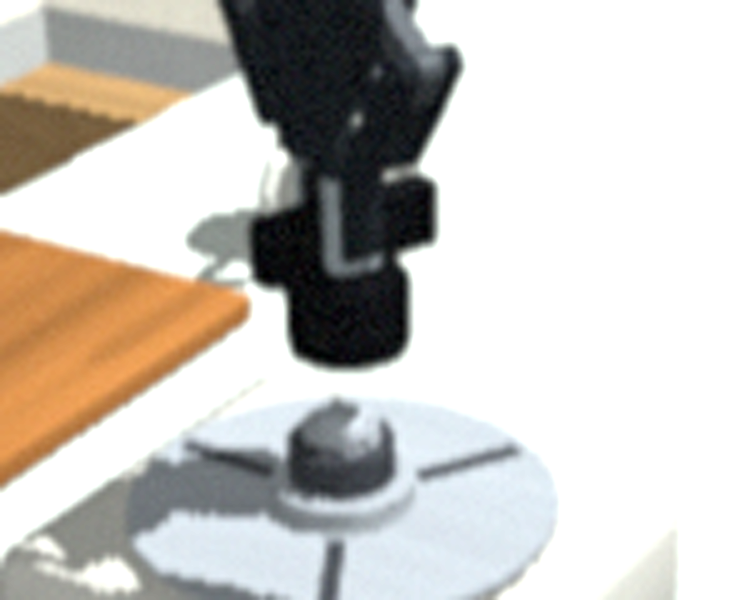

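View pics/t4.png

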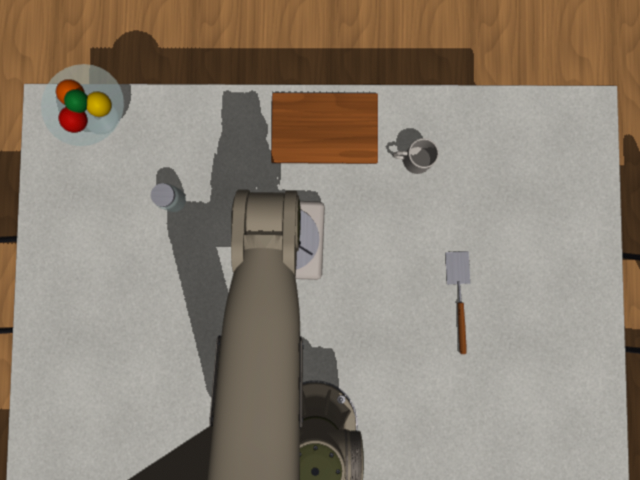

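The nut hangs upright just above the spindle in the side view: hub at columns 288–312, collar at 287–309. The arm hides the spindle in the top view. I measure the lateral offset in the side view.

```bash
python3 - <<'E'
from h import *
b=ctrl.get_image('side'); s=ctrl.get_state(); print(s['tool_pos'])
g=cv2.cvtColor(b['img'],cv2.COLOR_RGB2GRAY)
for y in range(216,234):
    r=g[y,270:330].astype(int); th=70 if y<236 else 90
    xs=np.nonzero(r<40)[0]
    if len(xs)>3:
        # subpixel edges
        def edge(i,j,t=55): return i+(r[i]-t)/(r[i]-r[j]+1e-9)*(j-i)
        a,c=xs[0],xs[-1]; print(y,r[a-3:a+2],r[c-1:c+4],270+edge(a-1,a),270+edge(c+1,c))
p=s['tool_pos']
for dz in(-.061,-.0445,-.028): print(dz,proj(b,p+[0,0,dz]))
cam=np.array(b['T']); print('px/m lateral',b['fx']/abs((cam[:3,:3].T@(p-cam[:3,3]))[2]))
print(g[236:264,282:314])
E
```

```text
[0.50069514 0.07557712 0.21137353]
216 [105  73  43  22  10] [  6   7  40  93 138] 281.4285714285986 311.4545454545317
217 [53 56 61 30  2] [ 14  35  92 139 147] 286.1935483870905 311.35087719299383
218 [111 106  58   9   7] [  6  34  91 136 146] 287.06122448979465 311.36842105264265
219 [145 133  74  15   7] [ 11  34  90 136 144] 287.32203389829965 311.37500000001114
220 [151 140  79  22   3] [  9  36  90 135 144] 287.42105263157157 311.35185185186384
221 [151 140  79  23   5] [  6  36  89 137 145] 287.42857142856377 311.35849056604985
222 [151 141  81  23   5] [  4  33  89 137 146] 287.4482758620612 311.39285714286797
223 [149 140  86  28   4] [  8  27  83 137 147] 287.5344827586115 311.5000000000089
224 [150 141  93  35   3] [  7  25  78 135 146] 287.6551724137818 311.56603773585726
225 [150 141  97  36   8] [ 13  19  76 133 146] 287.68852459015267 311.63157894737486
226 [149 140  93  37   0] [ 12  21  80 132 142] 287.67857142855934 311.57627118644785
227 [140  97  40   2   2] [  8  37  91 135 144] 287.60526315790514 311.33333333334565
228 [143 115  57  10   6] [  7   9  53 106 13
[... 3642 characters left out ...]
6  98 113 118 117 112 104  98 113]
 [ 59  57  55  65  78  82  89  86  70  59  63  73  63  65  56  49  51  58
   63  73  83  88  97 112 115 117 116 111 104  95  98 114]
 [ 58  56  54  57  66  82  95 101  89  88  94 103  97  97  90  87  89  92
   95 103 109 112 115 115 114 106 101  98  93  93 101 114]
 [ 63  59  56  55  59  67  79  87  91  95 103 109 107 109 110 108 109 109
  109 112 114 113 111 107 103  94  86  91  92  98 109 117]
 [ 82  68  57  55  58  61  63  66  70  78  87  93  93  96  98  98  98  99
  100 102 102 101  98  92  92  89  88  91  96 105 114 115]
 [105  91  71  62  57  58  57  63  63  67  68  72  72  73  74  77  77  79
   82  85  85  87  88  88  89  92  94  98 106 113 115 115]]
```

>>> apply_moves(deltas=[-2,2,-2,0,0,0,4,0,0,0,0,0,0,4,0,0,0,0,0,0,4,0,0,0,0,0,0,4])

```text
t: 8.25
tool_pos: [0.5024, 0.0754, 0.2121]
tool_rot: [0.22, 0.975, -0.002, -0.007]
contact_force: [0.2, 0.0, -0.1]
finger_gap: 0.0109
```

```bash
cat >> h.py <<'E'
def hubcols(b,rows,t=55,x0=270,x1=330):
    g=cv2.cvtColor(b['img'],cv2.COLOR_RGB2GRAY); o=[]
    for y in rows:
        r=g[y,x0:x1].astype(float); xs=np.nonzero(r<t)[0]; a,c=xs[0],xs[-1]
        e=lambda i,j:i+(r[i]-t)/(r[i]-r[j])*(j-i)
        o.append((y,x0+e(a-1,a),x0+e(c+1,c)))
    return np.array(o)
E
python3 - <<'E'
from h import *
for k in range(4):
    s=ctrl.get_state(); print(s['tool_pos'],R.from_quat(s['tool_rot']).as_matrix()[:,2])
    b=ctrl.get_image('side')
    h=hubcols(b,range(219,226)); print(h[:,1:].mean(0),h[:,1:].mean())
    p=s['tool_pos']; print(proj(b,p+[0,0,-.0445]))
E
```

```text
[0.5023881  0.0754435  0.21213162] [-1.48824324e-02 -9.70984881e-04 -9.99888779e-01]
[286.99942679 310.75679199] 298.8781093895504
(np.float64(296.33424825837676), np.float64(221.15227866289214))
[0.50237277 0.07543521 0.21211133] [-0.01487589 -0.00101584 -0.99988883]
[286.99045599 310.7836722 ] 298.8870640967645
(np.float64(296.34393294939827), np.float64(221.16221199126835))
[0.50236537 0.07549447 0.21213078] [-1.47917014e-02 -9.57331377e-04 -9.99890139e-01]
[287.00600411 310.75497042] 298.88048726352747
(np.float64(296.3296142888853), np.float64(221.16590855033985))
[0.50233432 0.07552875 0.21215478] [-1.47517296e-02 -9.93865710e-04 -9.99890693e-01]
[286.91397549 310.75494881] 298.83446215379274
(np.float64(296.3332647165812), np.float64(221.16504002774423))
```

```bash
python3 - <<'E'
from h import *
goto([.5045,.0776,.2],2.7)
E
```

```text
pos [0.5024 0.0756 0.2122] psi 2.698 q6 -1.135 F [-0.2 -0.3 -2.3] gap 0.0107 t 8.45
d mm [-1.2  2.8 12.2] rv [-0.007 -0.013 -0.002] norm 12.582881936152644
```

>>> apply_moves(deltas=[-1.2,3,10,-0.007,-0.013,0,4,0,0.5,0,-0.002,-0.004,0,4])

```text
t: 8.62
tool_pos: [0.5053, 0.0781, 0.2023]
tool_rot: [0.22, 0.975, 0.001, 0.003]
contact_force: [-0.5, -1.0, -1.1]
finger_gap: 0.0107
```

```bash
python3 - <<'E'
from h import *
goto([.5045,.0776,.2],2.7)
b=ctrl.get_image('side')
h=hubcols(b,range(222,231)); print(h[:,1:].mean(0),h[:,1:].mean())
p=ctrl.get_state()['tool_pos']; print(proj(b,p+[0,0,-.0445]),proj(b,[.5041,.0769,p[2]-.0445]))
goto([.5045,.0776,.185],2.7)
E
```

```text
pos [0.5053 0.0781 0.2023] psi 2.698 q6 -1.131 F [-0.5 -1.  -1.1] gap 0.0107 t 8.62
d mm [ 0.5 -0.8  2.3] rv [ 0.002  0.005 -0.002] norm 2.458296748371302
[284.52517729 308.36336886] 296.4442730734738
(np.float64(294.27100201041293), np.float64(225.57598176612714)) (np.float64(295.2705231641214), np.float64(225.50283072786573))
pos [0.5056 0.0781 0.2033] psi 2.698 q6 -1.131 F [-0.3  0.1 -0.8] gap 0.011 t 8.67
d mm [ 0.9 -0.9 18.3] rv [ 0.003  0.006 -0.002] norm 18.351107840483
```

>>> apply_moves(deltas=[0.8,-1,10,0.001,0.003,0,4,0,0.5,2,-0.001,-0.002,0,4])

```text
t: 8.83
tool_pos: [0.505, 0.0779, 0.1918]
tool_rot: [0.22, 0.975, 0.001, 0.004]
contact_force: [-0.4, 0.1, -1.8]
finger_gap: 0.0108
```

```bash
python3 - <<'E'
from h import *
goto([.5045,.0776,.186],2.7)
E
```

```text
pos [0.505  0.0779 0.1918] psi 2.698 q6 -1.131 F [-0.4  0.1 -1.8] gap 0.0108 t 8.83
d mm [ 0.4 -0.5  5.8] rv [ 0.003  0.007 -0.002] norm 5.800449690004753
```

>>> apply_moves(deltas=[0.4,-0.5,5,0.003,0.007,0,4,0,0,3,0,0,0,4])

```text
t: 9.0
tool_pos: [0.5044, 0.0776, 0.1833]
tool_rot: [0.22, 0.975, 0.0, -0.0]
contact_force: [-0.2, 0.2, -1.0]
finger_gap: 0.0109
```

```bash
python3 - <<'E'
from h import *
goto([.5045,.0776,.178],2.7)
E
```

```text
pos [0.5044 0.0776 0.1833] psi 2.698 q6 -1.132 F [-0.2  0.2 -1. ] gap 0.0109 t 9.0
d mm [-0.1  0.1  5.3] rv [ 0.    -0.001 -0.002] norm 5.345445895298292
```

>>> apply_moves(deltas=[0,0,4,0,0,0,4,0,0,3,0,0,0,4])

```text
t: 9.17
tool_pos: [0.5043, 0.0778, 0.1756]
tool_rot: [0.22, 0.975, 0.0, -0.001]
contact_force: [-0.7, 0.5, -0.3]
finger_gap: 0.0113
```

```bash
python3 - <<'E'
from h import *
goto([.5045,.0776,.172],2.7)
b=snap('side','s5.png')
w=cv2.resize(b['img'][180:280,230:380,::-1],None,fx=5,fy=5,interpolation=cv2.INTER_CUBIC)
cv2.imwrite('pics/w5.png',cv2.convertScaleAbs(w,alpha=2))
E
```

```text
pos [0.5043 0.0778 0.1756] psi 2.698 q6 -1.132 F [-0.7  0.5 -0.3] gap 0.0113 t 9.17
d mm [-0.2 -0.1  3.6] rv [ 0.    -0.002 -0.002] norm 3.638650965094493
```

View pics/w5.png

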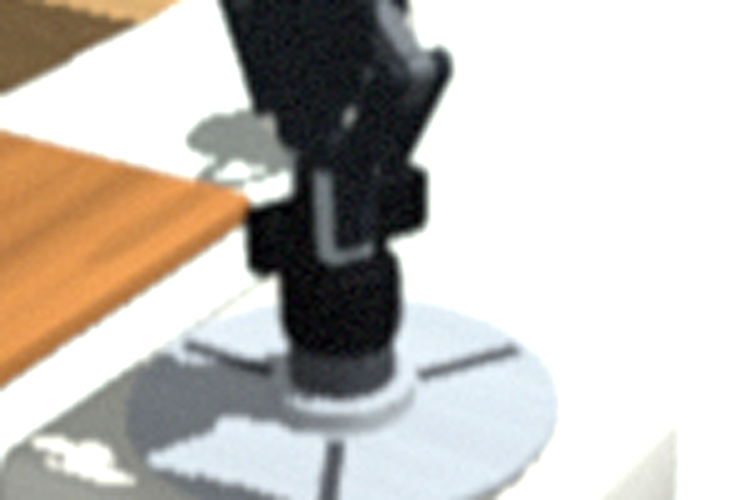

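The nut now sits concentrically over the spindle just above the collar, hub at columns 286–310, with no contact force. I lower it onto the collar.

>>> apply_moves(deltas=[0,0,3,0,0,0,4,0,0,1.5,0,0,0,4])

```text
t: 9.38
tool_pos: [0.5039, 0.0778, 0.1701]
tool_rot: [0.22, 0.976, 0.0, -0.001]
contact_force: [-0.3, 0.2, -0.1]
finger_gap: 0.0109
```

>>> apply_moves(deltas=[0,0,1.5,0,0,0,4,0,0,1,0,0,0,4])

```text
t: 9.55
tool_pos: [0.5041, 0.0779, 0.1684]
tool_rot: [0.22, 0.976, 0.0, -0.001]
contact_force: [-3.5, -0.2, 12.8]
finger_gap: 0.0105
```

```bash
python3 - <<'E'
from h import *
goto([.5045,.0776,.1694],2.7)
E
```

```text
pos [0.5041 0.0779 0.1684] psi 2.698 q6 -1.132 F [-3.5 -0.2 12.8] gap 0.0105 t 9.55
d mm [-0.5 -0.1 -1. ] rv [ 0.    -0.002 -0.002] norm 1.13791432353212
```

>>> apply_moves(deltas=[0,0,0.2,0,0,-0.06,4,0,0,0.2,0,0,-0.06,4])

```text
t: 9.72
tool_pos: [0.5042, 0.0782, 0.1689]
tool_rot: [0.159, 0.987, 0.001, -0.0]
contact_force: [-1.8, 1.6, 2.2]
finger_gap: 0.0109
```

```bash
python3 - <<'E'
from h import *
goto([.5043,.0778,.1684],3.4)
E
```

```text
pos [0.5042 0.0782 0.1689] psi 2.821 q6 -1.255 F [-1.8  1.6  2.2] gap 0.0109 t 9.72
d mm [-0.2 -0.4  0.5] rv [ 0.002 -0.    -0.579] norm 0.6717490372999595
```

>>> apply_moves(deltas=[-0.1,-0.3,0.6,0,0,-0.06,4,0,0,0.5,0,0,-0.06,4,0,0,0.5,0,0,-0.06,4])

```text
t: 9.97
tool_pos: [0.504, 0.0788, 0.1687]
tool_rot: [0.065, 0.998, 0.002, 0.0]
contact_force: [-1.9, 1.6, 3.0]
finger_gap: 0.0105
```

```bash
python3 - <<'E'
from h import *
goto([.5043,.0778,.1684],3.4)
E
```

```text
pos [0.504  0.0788 0.1687] psi 3.011 q6 -1.444 F [-1.9  1.6  3. ] gap 0.0105 t 9.97
d mm [-0.4 -0.9  0.3] rv [ 0.004  0.001 -0.389] norm 1.0372867767678773
```

>>> apply_moves(deltas=[-0.3,-0.8,0.7,0.003,0,-0.06,4,0,-0.2,0.6,0,0,-0.06,4,0,-0.2,0.6,0,0,-0.06,4])

```text
t: 10.22
tool_pos: [0.5034, 0.079, 0.168]
tool_rot: [-0.03, 1.0, 0.002, 0.0]
contact_force: [-1.6, -0.2, 1.9]
finger_gap: 0.0109
```

```bash
python3 - <<'E'
from h import *
goto([.5043,.0778,.1684],3.4)
E
```

```text
pos [0.5034 0.079  0.168 ] psi -3.083 q6 -1.634 F [-1.6 -0.2  1.9] gap 0.0109 t 10.22
d mm [-0.8 -1.2 -0.4] rv [ 0.004  0.001 -0.199] norm 1.5417355011247806
```

>>> apply_moves(deltas=[-0.6,-0.9,1,0.003,0,-0.05,4,0,0,1,0,0,-0.05,4])

```text
t: 10.38
tool_pos: [0.5032, 0.0788, 0.1666]
tool_rot: [-0.082, 0.997, 0.001, -0.0]
contact_force: [-1.4, 0.7, 2.5]
finger_gap: 0.0106
```

```bash
python3 - <<'E'
from h import *
goto([.5043,.0778,.1684],3.4)
E
```

```text
pos [0.5032 0.0788 0.1666] psi -2.977 q6 -1.74 F [-1.4  0.7  2.5] gap 0.0106 t 10.38
d mm [-0.9 -1.1 -1.8] rv [ 0.003  0.    -0.093] norm 2.329409173136428
```

>>> apply_moves(deltas=[-0.5,-0.6,2,0.002,0,0,4,0,0,2,0,0,0,4])

```text
t: 10.55
tool_pos: [0.5034, 0.0787, 0.1632]
tool_rot: [-0.083, 0.997, 0.001, 0.0]
contact_force: [-1.7, 0.2, 4.1]
finger_gap: 0.0109
```

```bash
python3 - <<'E'
from h import *
goto([.5043,.0778,.1684],3.4)
E
```

```text
pos [0.5034 0.0787 0.1632] psi -2.976 q6 -1.74 F [-1.7  0.2  4.1] gap 0.0109 t 10.55
d mm [-0.7 -1.1 -5.2] rv [ 0.001  0.    -0.093] norm 5.325749563067634
```

>>> apply_moves(deltas=[-0.2,-0.3,1.5,0,0,0,4,0,0,1.5,0,0,0,4])

```text
t: 10.72
tool_pos: [0.5034, 0.0787, 0.1606]
tool_rot: [-0.082, 0.997, 0.001, 0.0]
contact_force: [-4.2, 0.9, 9.2]
finger_gap: 0.0111
```

```bash
python3 - <<'E'
from h import *
goto([.5043,.0778,.1684],3.4)
E
```

```text
pos [0.5034 0.0787 0.1606] psi -2.978 q6 -1.738 F [-4.2  0.9  9.2] gap 0.0111 t 10.72
d mm [-0.7 -1.  -7.8] rv [ 0.002  0.    -0.095] norm 7.86665685669816
```

>>> apply_moves(deltas=[-0.3,-0.5,1.2,0,0,-0.02,4,0,0,1,0,0,0,4])

```text
t: 10.88
tool_pos: [0.5034, 0.0786, 0.1595]
tool_rot: [-0.091, 0.996, 0.001, 0.0]
contact_force: [-5.5, -0.1, 13.0]
finger_gap: 0.0108
```

```bash
python3 - <<'E'
from h import *
goto([.5043,.0778,.1684],3.4)
print(ctrl.get_state()['wrist_torque'])
E
```

```text
pos [0.5034 0.0786 0.1595] psi -2.959 q6 -1.757 F [-5.5 -0.1 13. ] gap 0.0108 t 10.88
d mm [-0.7 -0.9 -8.9] rv [ 0.002  0.001 -0.076] norm 8.931781699880641
[ 0.21967486  1.13931243 -0.01759593]
```

>>> apply_moves(deltas=[0,0,0.4,0,0,0.08,4,0,0,0.5,0,0,0.08,4])

```text
t: 11.05
tool_pos: [0.5034, 0.0783, 0.1598]
tool_rot: [-0.008, 1.0, 0.001, 0.001]
contact_force: [-3.8, 0.1, 6.3]
finger_gap: 0.0109
```

```bash
python3 - <<'E'
from h import *
goto([.5034,.0786,.1590],3.0)
print(ctrl.get_state()['wrist_torque'])
E
```

```text
pos [0.5034 0.0783 0.1598] psi -3.125 q6 -1.592 F [-3.8  0.1  6.3] gap 0.0109 t 11.05
d mm [0.  0.3 0.8] rv [0.002 0.001 0.158] norm 0.8694832134211052
[0.00765879 0.75806729 0.10634933]
```

>>> apply_moves(deltas=[0,0,0.7,0,0,0.08,4,0,0,0.6,0,0,0.08,4,0,0,0.6,0,0,0.08,4])

```text
t: 11.3
tool_pos: [0.5036, 0.0779, 0.1595]
tool_rot: [0.119, 0.993, 0.0, 0.001]
contact_force: [-3.4, 0.2, 6.6]
finger_gap: 0.0111
```

```bash
python3 - <<'E'
from h import *
goto([.5034,.0786,.1590],3.0)
print(ctrl.get_state()['wrist_torque'])
E
```

```text
pos [0.5036 0.0779 0.1595] psi 2.903 q6 -1.337 F [-3.4  0.2  6.6] gap 0.0111 t 11.3
d mm [0.4 0.6 0.5] rv [ 0.001  0.003 -0.097] norm 0.8941040813444715
[0.22650867 0.7064402  0.07921786]
```

>>> apply_moves(deltas=[0,0,0.8,0,0,0.08,4,0,0,0.7,0,0,0.08,4,0,0,0.7,0,0,0.08,4,0,0,0.7,0,0,0.08,4])

```text
t: 11.63
tool_pos: [0.5039, 0.0775, 0.1586]
tool_rot: [0.285, 0.958, 0.0, 0.002]
contact_force: [-4.1, 0.6, 6.2]
finger_gap: 0.0106
```

```bash
python3 - <<'E'
from h import *
goto([.5034,.0786,.1590],2.9)
print(ctrl.get_state()['wrist_torque'])
E
```

```text
pos [0.5039 0.0775 0.1586] psi 2.563 q6 -0.997 F [-4.1  0.6  6.2] gap 0.0106 t 11.63
d mm [ 1.   0.7 -0.4] rv [ 0.001  0.005 -0.337] norm 1.2951075764069933
[0.16088104 0.80469839 0.11365403]
```

>>> apply_moves(deltas=[0.3,0.2,0.6,0.001,0.003,0.1,4,0,0,0.6,0,0,0.1,4,0,0,0.6,0,0,0.1,4,0,0,0.6,0,0,0.1,4])

```text
t: 11.97
tool_pos: [0.5045, 0.0768, 0.158]
tool_rot: [0.48, 0.877, 0.0, 0.003]
contact_force: [-2.4, 0.1, 7.0]
finger_gap: 0.0106
```

```bash
python3 - <<'E'
from h import *
goto([.5034,.0786,.1590],2.2)
print(ctrl.get_state()['wrist_torque'])
E
```

```text
pos [0.5045 0.0768 0.158 ] psi 2.14 q6 -0.574 F [-2.4  0.1  7. ] gap 0.0106 t 11.97
d mm [ 2.1  0.  -1. ] rv [ 0.003  0.004 -0.06 ] norm 2.3256506516339126
[0.09298554 0.70812012 0.09643381]
```

>>> apply_moves(deltas=[0,0,0.8,0.002,0.003,0.1,4,0,0,0.8,0,0,0.1,4,0,0,0.8,0,0,0.1,4,0,0,0.8,0,0,0.1,4])

```text
t: 12.3
tool_pos: [0.5054, 0.0759, 0.1566]
tool_rot: [0.654, 0.756, 0.0, 0.003]
contact_force: [-2.8, -0.3, 6.8]
finger_gap: 0.0111
```

```bash
python3 - <<'E'
from h import *
goto([.5034,.0786,.1590],2.2)
print(ctrl.get_state()['wrist_torque'])
b=snap('side','s6.png')
w=cv2.resize(b['img'][180:280,230:380,::-1],None,fx=5,fy=5,interpolation=cv2.INTER_CUBIC)
cv2.imwrite('pics/w6.png',cv2.convertScaleAbs(w,alpha=2))
E
```

```text
pos [0.5054 0.0759 0.1566] psi 1.715 q6 -0.151 F [-2.8 -0.3  6.8] gap 0.0111 t 12.3
d mm [ 2.9 -1.6 -2.4] rv [ 0.003  0.004 -0.485] norm 4.123938435413298
[0.0728667  0.78749018 0.0946399 ]
```

View pics/w6.png

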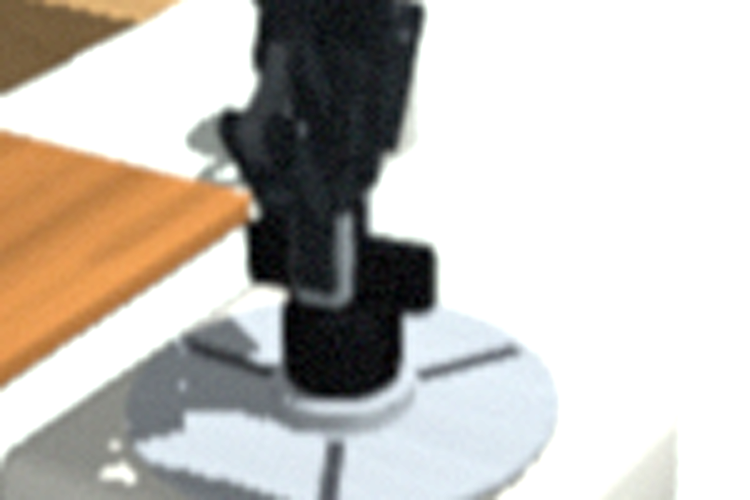

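The nut has come down almost to the hub and turns with the gripper. About 1.6 rad is done, and I carry on clockwise.

>>> apply_moves(deltas=[0,0,0.8,0.002,0.003,0.1,4,0,0,0.8,0,0,0.1,4,0,0,0.8,0,0,0.1,4])

```text
t: 12.6
tool_pos: [0.5058, 0.0753, 0.1558]
tool_rot: [0.766, 0.642, 0.001, 0.002]
contact_force: [-3.8, 0.3, 10.2]
finger_gap: 0.011
```

```bash
python3 - <<'E'
from h import *
goto([.5034,.0786,.1590],2.2)
print(ctrl.get_state()['wrist_torque'])
E
```

```text
pos [0.5058 0.0753 0.1558] psi 1.395 q6 0.167 F [-3.8  0.3 10.2] gap 0.011 t 12.6
d mm [ 2.8 -2.9 -3.3] rv [ 0.004  0.002 -0.805] norm 5.215561030623088
[0.08020684 0.97220159 0.19121961]
```

>>> apply_moves(deltas=[0,0,0.6,0.002,0.003,0.08,4,0,0,0.6,0,0,0.08,4])

```text
t: 12.77
tool_pos: [0.5058, 0.0748, 0.1558]
tool_rot: [0.818, 0.575, 0.002, 0.001]
contact_force: [-6.1, -1.0, 8.2]
finger_gap: 0.0108
```

```bash
python3 - <<'E'
from h import *
goto([.5034,.0786,.1590],2.2)
print(ctrl.get_state()['wrist_torque'])
E
```

```text
pos [0.5058 0.0748 0.1558] psi 1.224 q6 0.336 F [-6.1 -1.   8.2] gap 0.0108 t 12.77
d mm [ 2.8 -3.6 -3.2] rv [ 0.004 -0.    -0.976] norm 5.530020292687701
[0.07864335 1.03611356 0.14465047]
```

>>> apply_moves(deltas=[0,-0.3,0.3,0.001,0,0.06,4,0,0,0.3,0,0,0.06,4])

```text
t: 12.93
tool_pos: [0.5055, 0.0744, 0.1561]
tool_rot: [0.854, 0.521, 0.001, 0.001]
contact_force: [-3.2, 0.5, 6.3]
finger_gap: 0.0109
```

```bash
python3 - <<'E'
from h import *
goto([.5034,.0786,.1590],2.2)
print(ctrl.get_state()['wrist_torque'])
E
```

```text
pos [0.5055 0.0744 0.1561] psi 1.095 q6 0.465 F [-3.2  0.5  6.3] gap 0.0109 t 12.93
d mm [ 2.7 -3.7 -2.9] rv [ 0.003  0.    -1.105] norm 5.45735431463685
[0.24549352 0.84267828 0.13068681]
```

>>> apply_moves(deltas=[0,-0.3,0.3,0.001,0,0.06,4,0,0,0.3,0,0,0.06,4])

```text
t: 13.1
tool_pos: [0.5051, 0.0741, 0.156]
tool_rot: [0.885, 0.465, 0.001, 0.001]
contact_force: [-3.2, 0.9, 3.1]
finger_gap: 0.0109
```

```bash
python3 - <<'E'
from h import *
goto([.5034,.0786,.1590],2.2)
print(ctrl.get_state()['wrist_torque'])
E
```

```text
pos [0.5051 0.0741 0.156 ] psi 0.967 q6 0.592 F [-3.2  0.9  3.1] gap 0.0109 t 13.1
d mm [ 2.8 -4.  -3. ] rv [ 3.000e-03  1.000e-03 -1.233e+00] norm 5.665864375701353
[0.09794565 0.83569814 0.19319947]
```

>>> apply_moves(deltas=[0,-0.2,0.3,0.001,0,0.06,4,0,0,0.3,0,0,0.06,4])

```text
t: 13.27
tool_pos: [0.5048, 0.0738, 0.1557]
tool_rot: [0.913, 0.408, 0.001, 0.001]
contact_force: [-3.2, -0.2, 6.8]
finger_gap: 0.0108
```

```bash
python3 - <<'E'
from h import *
goto([.5034,.0786,.1590],2.2)
print(ctrl.get_state()['wrist_torque'])
b=snap('side','s7.png')
w=cv2.resize(b['img'][180:280,230:380,::-1],None,fx=5,fy=5,interpolation=cv2.INTER_CUBIC)
cv2.imwrite('pics/w7.png',cv2.convertScaleAbs(w,alpha=2))
E
```

```text
pos [0.5048 0.0738 0.1557] psi 0.84 q6 0.72 F [-3.2 -0.2  6.8] gap 0.0108 t 13.27
d mm [ 2.7 -4.3 -3.3] rv [ 2.00e-03  1.00e-03 -1.36e+00] norm 5.9914877375033795
[0.18102503 0.79627875 0.24423461]
```

View pics/w7.png

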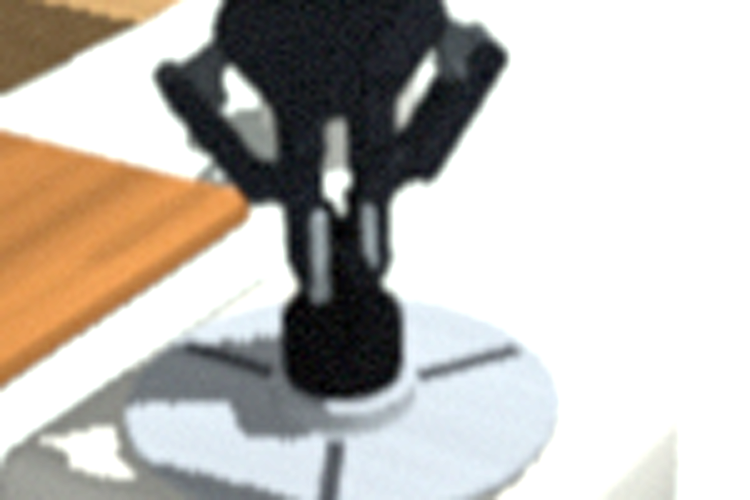

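The nut is near the hub, seen end-on along the bar. The torque is rising (0.24 N m), so I continue gently.

>>> apply_moves(deltas=[0,-0.2,0.3,0.001,0,0.06,4,0,0,0.3,0,0,0.05,4])

```text
t: 13.48
tool_pos: [0.5043, 0.0735, 0.1557]
tool_rot: [0.936, 0.353, 0.0, 0.001]
contact_force: [-2.2, 1.0, 5.0]
finger_gap: 0.0107
```

```bash
python3 - <<'E'
from h import *
goto([.5034,.0786,.1590],2.2)
print(ctrl.get_state()['wrist_torque'])
E
```

```text
pos [0.5043 0.0735 0.1557] psi 0.721 q6 0.837 F [-2.2  1.   5. ] gap 0.0107 t 13.48
d mm [ 2.6 -4.4 -3.3] rv [ 1.000e-03  2.000e-03 -1.479e+00] norm 6.129643524554851
[0.35198244 0.75377642 0.40025642]
```

>>> apply_moves(deltas=[0,0,0.2,0,0,0.04,4])

```text
t: 13.57
tool_pos: [0.5043, 0.0735, 0.1557]
tool_rot: [0.943, 0.333, 0.0, 0.001]
contact_force: [-3.0, 1.1, 3.9]
finger_gap: 0.0102
```

```bash
python3 - <<'E'
from h import *
goto([.5034,.0786,.1590],2.2)
print(ctrl.get_state()['wrist_torque'])
E
```

```text
pos [0.5043 0.0735 0.1557] psi 0.679 q6 0.88 F [-3.   1.1  3.9] gap 0.0102 t 13.57
d mm [ 2.5 -4.5 -3.3] rv [ 1.000e-03  2.000e-03 -1.521e+00] norm 6.151746368196241
[0.21450666 0.59058552 0.57495252]
```

The torque rose sharply to about 0.5 N m net after 2.65 rad, so the nut is tight. I let go, lift away and check.

>>> apply_moves(deltas=[0,0,0,0,0,0,4,0,0,0,0,0,0,20,0,0,0,0,0,0,40,0,0,-1,0,0,0,40,0,0,-15,0,0,0,40,0,0,-25,0,0,0,40,0,0,-30,0,0,0,40,0,0,-30,0,0,0,40])

```text
t: 14.23
tool_pos: [0.5017, 0.0723, 0.2513]
tool_rot: [0.943, 0.332, -0.006, 0.0]
contact_force: [0.7, 0.3, 0.5]
finger_gap: 0.04
```

```bash
python3 - <<'E'
from h import *
goto([.4,-.2,.3],.68)
b=snap('side','s8.png')
w=cv2.resize(b['img'][170:290,220:380,::-1],None,fx=5,fy=5,interpolation=cv2.INTER_CUBIC)
cv2.imwrite('pics/w8.png',cv2.convertScaleAbs(w,alpha=2.5))
E
```

```text
pos [0.5017 0.0723 0.2513] psi 0.678 q6 0.88 F [0.7 0.3 0.5] gap 0.04 t 14.23
d mm [-250.5  148.2  -46.3] rv [-0.004  0.012 -0.002] norm 294.69208045883596
```

View pics/w8.png

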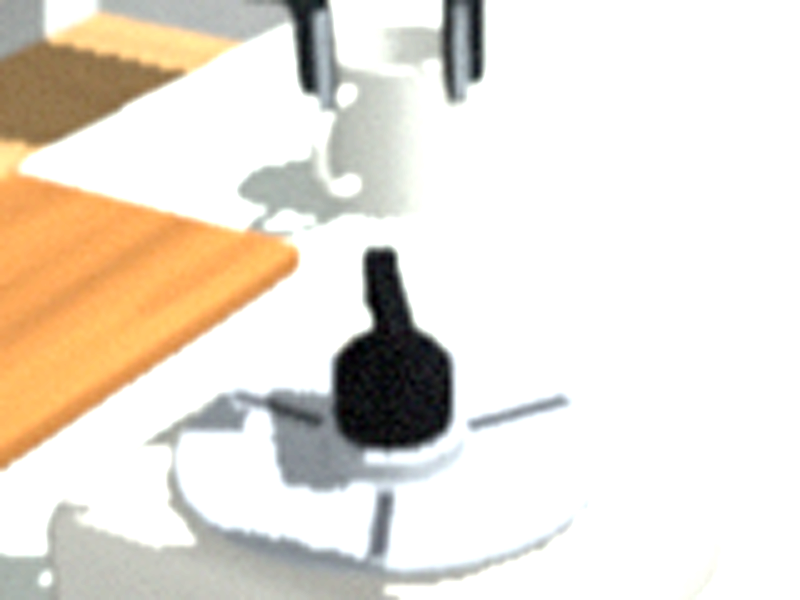

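The nut stays on the spindle, upright and released, with its bar end-on towards the camera at (296,230) and hub bottom near row 259. I move the arm clear and measure from both views.

>>> apply_moves(deltas=[-25,15,-5,0,0,0,40,-32,19,-5,0,0,0,40,-34,20,-5,0,0,0,40,-34,20,-5,0,0,0,40,-34,20,-5,0,0,0,40,-30,18,-5,0,0,0,40,-20,12,0,0,0,0,40,0,0,0,0,0,0,40])

```text
t: 14.95
tool_pos: [0.4231, -0.1658, 0.2942]
tool_rot: [0.942, 0.336, 0.005, 0.008]
contact_force: [0.9, 0.6, -0.1]
finger_gap: 0.04
```

```bash
python3 - <<'E'
from h import *
goto([.4,-.2,.3],.68)
a=snap('top','t9.png');b=snap('side','s9.png')
w=np.hstack([cv2.resize(x['img'][v:v+75,u:u+50,::-1],None,fx=8,fy=8,interpolation=cv2.INTER_CUBIC) for x,u,v in((a,262,200),(b,273,210))])
cv2.imwrite('pics/w9.png',cv2.convertScaleAbs(w,alpha=1.5))
# predicted silhouettes, side: nut bottom front, hub rim, nut top
c=np.array([.5041,.0769])
th=np.linspace(0,2*np.pi,361)
def circ(r,z):return np.array([proj(b,[c[0]+r*np.cos(t),c[1]+r*np.sin(t),z]) for t in th])
for n,r,z in(('nutbot',.023,.095),('nutbot+2',.023,.097),('hub',.028,.095),('disc',.084,.085)):
    q=circ(r,z);print(n,q.min(0),q.max(0))
g=cv2.cvtColor(b['img'],cv2.COLOR_RGB2GRAY)
for x in range(294,303,2):print(x,g[250:275,x])
E
```

```text
pos [ 0.4231 -0.1658  0.2942] psi 0.686 q6 0.336 F [ 0.9  0.6 -0.1] gap 0.04 t 14.95
d mm [-39.5  11.9  -5.7] rv [ 0.019 -0.004  0.006] norm 41.6667107025125
nutbot [284.30539093 249.12808239] [308.15995056 261.25103086]
nutbot+2 [284.26273542 248.24795317] [308.14370853 260.34216215]
hub [281.70623991 247.87719392] [310.75041617 262.63950633]
disc [252.79460836 238.86766199] [339.73249585 283.96382091]
294 [ 6  8 10  5  9  3  6 11  8 26 48 63 68 72 72 71 68 62 61 59 58 55 53 50
 45]
296 [11  6  8  6  1  6  4  4  8 23 45 61 67 71 72 72 66 56 38 27 24 23 24 27
 23]
298 [ 7  6 12  7  9 10  7 10  9 24 53 68 69 72 74 78 87 86 70 53 40 39 43 49
 51]
300 [ 10   2   4   6  10   7   5   3  12  41  85 102  89  83  85  88 102 119
 123 107  86  73  64  62  62]
302 [  9   8   4   8   8   9   9  11  17  54  95 118 111  95  91  95 109 121
 125 126 125 119 100  71  62]
```

View pics/w9.png

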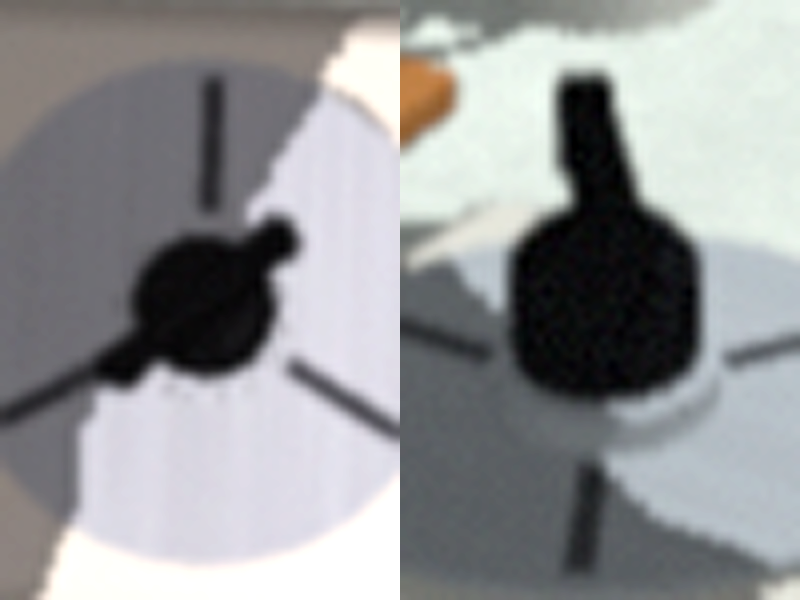

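View pics/t9.png

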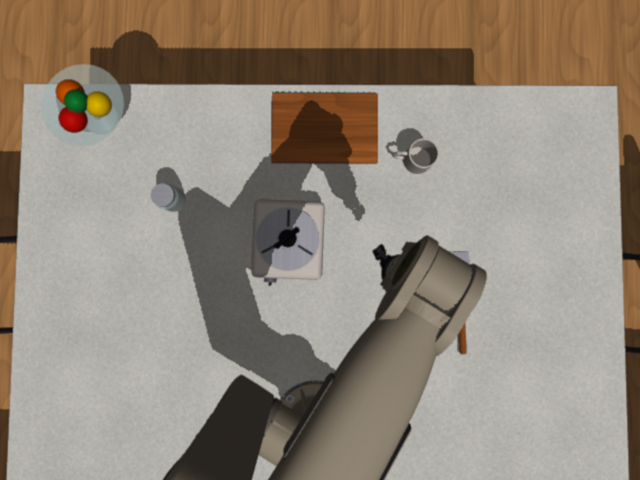

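In both views the nut sits centred on the hub and upright, with its bar at about −51° as the gripper left it, so it did not slip. The mug, jar and spatula are unmoved. One more check of the seating height against the picture of the nut on the worktop.

```bash
python3 - <<'E'
from h import *
b=ctrl.get_image('side');a=ctrl.get_image('top')
g0=cv2.cvtColor(cv2.imread('pics/side0.png'),cv2.COLOR_BGR2GRAY);g1=cv2.cvtColor(b['img'],cv2.COLOR_RGB2GRAY)
th=np.linspace(0,2*np.pi,721)
def bot(c,z,r=.023): return max(proj(b,[c[0]+r*np.cos(t),c[1]+r*np.sin(t),z])[1] for t in th)
def edge(col,y0):  # max gradient row, subpixel
    return col
for n,g,cols,y0,y1,c,z in(('table',g0,range(348,357),222,234,(.5525,-.2563),0),('home',g1,range(293,303),253,264,(.5041,.0769),.095)):
    for t in(30,40):
        o=[]
        for x in cols:
            v=g[y0:y1,x].astype(float);i=np.nonzero(v>t)[0][0];o.append(y0+i-1+(t-v[i-1])/(v[i]-v[i-1]))
        print(n,t,np.round(o,2),'pred',bot(c,z), bot(c,z+.0012))
# position of nut: hub ellipse in top, side columns
gt=cv2.cvtColor(a['img'],cv2.COLOR_RGB2GRAY)
cs,_=outl(gt,268,306,220,256,40);q=cs[0];d=np.hypot(*(q-[287.6,238]).T);m=d<9.3
m&=np.abs(np.degrees(np.arctan2(-(q[:,1]-238),q[:,0]-287.6))%180-39)>35
print('nut top',cv2.fitEllipse(q[m].astype(np.float32))); print('axis pred', proj(a,[.5041,.0769,.115]),proj(a,[.5041,.0769,.1118]))
h=hubcols(b,range(245,254),40);print('side hub',h[:,1:].mean(), 'pred+1.75',proj(b,[.5041,.0769,.111])[0]+1.75)
E
```

```text
table 30 [227.68 228.08 228.26 228.36 228.05 227.65 227.62 227.61 227.41] pred 229.8716753146197 229.4610585365682
table 40 [228.14 228.5  228.63 228.67 228.29 227.94 227.86 227.85 227.68] pred 229.8716753146197 229.4610585365682
home 30 [258.86 259.17 259.41 259.44 259.36 259.2  258.79 258.65 258.5  258.39] pred 261.251030861972 260.7059563143334
home 40 [259.35 259.61 259.78 259.81 259.82 259.53 259.07 258.97 258.81 258.67] pred 261.251030861972 260.7059563143334
nut top ((287.12957763671875, 237.520263671875), (16.533653259277344, 17.18559455871582), 157.2516326904297)
axis pred (np.float64(286.60369177874657), np.float64(238.07352969772097)) (np.float64(286.67681552432634), np.float64(238.1334545507402))
side hub 294.32239801117606 pred+1.75 297.7551075617412
```

```bash
python3 - <<'E'
from h import *
s=ctrl.get_state();print(s['t'],s['contact_force'],s['tool_pos'],abs(s['joint_velocities']).max())
print(ctrl.job_done())
E
```

```text
15.15 [-0.03110874 -0.36942784 -0.7635138 ] [ 0.42399686 -0.16147899  0.29383055] 0.02155897137287363
the job is handed in; nothing more can be done
None
```

I clamped the slicer's disc with the wing nut and handed the job in at about 15.2 s; no verdict was reported. I lowered the nut over the spindle, pressed it lightly and turned it back about 0.6 rad until it dropped about 9 mm. I then turned it clockwise about 2.65 rad until it was snug, let go and moved the arm away.

**Checks that agreed**
- **Forces:** the highest vertical force on the tool in my readings was about 13 N.
- **Slip:** the nut's bar stands at the gripper's last angle, so the nut did not slip in the grip.
- **Position:** the nut is upright, and the top view puts it within about 2 mm of the spindle axis.
- **Bystanders:** the mug and jar look unmoved. The arm hid part of the spatula in the last picture, but the arm never went near it.
- **Arm:** it was clear of everything, with no contact force, when I handed in.

**Checks that were weaker or disagreed**
- **Seating height:** the tool came down 13.0 mm from the spindle's end face, where 13.4 mm is expected. The side view suggests the nut is 0 to 0.6 mm above the hub. Both are near the limit of what I could measure.
- **Final torque:** it reached 0.57 N m, about 0.5 N m after taking off an estimated reading offset. That is right at the level called forcing.
- **Camera calibration:** the side camera showed everything about 1.7 px to one side of the top camera. I allowed for that.
- **Side-view centring:** the last check of the nut's centring gave a reading about 3 px off. I put it down to shadow and did not use it.

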